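# Hover a replacement carving over its place on a frame

### The job

Turn the black clamp knob of the jig anticlockwise (seen from above) until it stops, which draws back the sliding jaw and frees the carved wooden ornament; lift the ornament higher than the tops of the row of tall blocks, carry it over them to the gilded frame and check its fit: finish while holding it level and still about one centimetre above the bare wooden patch of the rail, centred on the patch, its long side along the rail, not touching. Never let the ornament or the robot touch the frame or the tall blocks, leave everything else where it stands, and do not put the ornament down or let go: the program ends with it in the gripper.

Things in the scene. Friction and masses are not known exactly. Their poses are not given: they have to be found in the camera images.
- holder: Clamping jig, fixed: plywood plate 210 x 100 x 18 mm (x, y, z). Origin: centre of its underside, on the table. Along its own x: knob at -68 mm, then a sliding aluminium jaw 50 mm wide (top 39 mm above the table), then the ornament's nest at +45 mm. Place and yaw vary; jig and frame may swap sides.
- nest (a point): Centre of the nest on the jig's plate, 18 mm above the table; axes as the jig's. At its +x end an aluminium fence (70 mm wide, top 34 mm above the table), at its y sides low guides (top 25 mm above the table). With the clamp shut a lip of the jaw covers 7 mm of the -x end of the ornament's foot, so it cannot be lifted.
- knob (a joint): Angle of the clamp knob, rad, from 0 (clamp shut) to 1.4 (stop, jaw fully back); it starts between 0 and 0.25 and grows as the knob turns anticlockwise seen from above. Each rad draws the jaw back 11 mm. Turning it takes about 0.06 N m and it stays where it is left.
- knob_grip (a point): Point on the knob's vertical axis, 56 mm above the table, in the middle of its upright black grip bar: 46 mm long, 12 mm thick, from 40 to 68 mm above the table, standing on a round disc 44 mm across. This point's x axis runs along the bar (turning with the knob; parallel to the jig's x when the joint reads 0), z up.
- ornament_c (a point): Centre of the loose carved light-wood ornament (30 to 65 g), 22 mm above its underside. Foot 64 (x) x 36 (y) x 12 mm high; on it a central crest 44 (x) x 20 mm (y), sides flat from 12 to 34 mm above the underside, scalloped top up to 44 mm. Both ends alike. x along its length, z up. It starts in the nest, x along the jig's x, underside 18 mm above the table.
- seat (a point): Centre of the bare light-wood patch on top of the gilded frame rail, 76 mm above the table: 76 mm along the rail (x) by 44 mm across it (y). x runs along the rail, z up.
- frame: Gilded (brass-coloured) rail 300 mm long (x), 60 mm wide, on padded wooden blocks 300 x 120 x 60 mm, all fixed. Origin: underside of the blocks, on the table, straight below the patch. Cross ridges up to 85 mm above the table stand 41 to 59 mm either side of the patch centre along x; farther out beaded ribs up to 84 mm and two weights. Place and yaw vary.
- blocks: Row of three tall padded wooden blocks standing between jig and frame, fixed: 360 mm long (x), 70 mm wide (y), 130 mm high in all. Origin: centre of the underside, on the table.
- weight_a: Loose steel weight, cylinder 32 mm across, 35 mm high, on the rail about 115 mm from the patch towards the frame's -x; its top is 109 mm above the table. Origin: centre of its underside. Leave alone.
- weight_b: The same steel weight towards the frame's +x. Leave alone.
- pot: Small loose glass pot, 38 mm across, 35 mm high, standing on the far (+x) part of the row of tall blocks, its top 165 mm above the table. Origin: centre of its underside. Leave alone.
- brush_jar: Loose glass jar 76 mm across, 90 mm high, with brushes up to 210 mm. Origin: centre of its underside. Leave alone.
- glue: Loose white glue bottle 60 mm across, 170 mm high. Origin: centre of its underside. Leave alone.
- tape: Loose yellow tape measure 70 x 36 x 64 mm. Origin: centre of its underside. Leave alone.
- screwdriver: Loose screwdriver about 200 mm long lying flat on the table, crosswise, on the far side. Origin: at its middle, on the table. Leave alone.
Mind the look-alikes: they are no part of the job. What is shaped like the holder but green or turquoise is not meant. What is shaped like the part that bears ornament_c but green is not meant.

How it is judged (in metres and radians):
On the way, in this order (a step that is already met when the one before it is completed fails the run):
1. the clamp knob is turned to its stop while the ornament is still in the jig (value of joint knob above 1.1 rad and z of ornament_c in the frame of holder below 0.055 m), for 0.1 s.
2. the ornament is lifted higher than the tall blocks (height (world z) of ornament_c above 0.155 m and contact force between the fingers and ornament above 0.3 N), for 0.1 s.
At the end, for the whole second after the job is handed in: The gripper holds the ornament still (under 20 mm/s), its underside 3 to 20 mm above the patch, not touching; its centre within 7 mm of the patch centre seen from above, length within 0.12 rad of the rail, tilt under 0.12 rad; the knob past 1.0 rad (horizontal distance between ornament_c and seat below 0.007 m and z of ornament_c in the frame of seat between 0.025 and 0.042 m and angle between the x axis of ornament_c and the x axis of seat, either way round below 0.12 rad and angle between ornament_c's own z axis and vertical below 0.12 rad and linear speed of ornament below 0.02 m/s and contact force between the fingers and ornament above 0.3 N and contact force between ornament and frame below 0.05 N and value of joint knob above 1 rad); the arm keeps its last pose, push and grip.
It fails at once if the ornament is forced out from under the shut clamp (value of joint knob below 0.6 rad and z of ornament_c in the frame of holder above 0.05 m).
It fails at once if the ornament or the robot touches the frame (contact force between any of ornament, the arm, the fingers and frame above 0.5 N).
It fails at once if the ornament or the robot touches the tall blocks (contact force between any of ornament, the arm, the fingers and blocks above 0.5 N).
It fails at once if a bystander is moved more than 15 mm (distance of any of weight_a, weight_b, pot, brush_jar, glue, tape, screwdriver from where it was at the start of the episode above 0.015 m).
It also fails if it takes over 64 s, if anything falls off the work surface, if the arm or the gripper's body presses on something with over 40 N, if the wrist force passes 120 N, or if a joint passes its speed limit or range.

### The arm

A 6-joint arm with a two-finger parallel gripper is mounted at the origin on the work surface. World frame = base frame: x ahead of the robot, y to its left, z up, the work surface at z = 0. Lengths are in mm, angles in rad, forces in N, time in s.
With the tool pointing down it reaches from about 275 to 750 mm from the base axis. Payload 10.2 kg.
Tool frame: the origin (TCP) lies at the very end of the fingers, on their centre line; the grasp point (between the pads) lies 19 mm behind it; x points along the fingers, y is the direction in which the jaws open and shut, and the axes are right-handed (so a half turn about x gives the same grasp; the last joint's range is limited). The gripper opens to 85 mm and grips with 20 to 120 N. Pads are 22 mm wide; open, the fingers measure 114 mm over their backs; the gripper's body (76 mm by 85 mm) begins 54 mm behind the grasp point. The pads swing forward as they close: fully open they stand 13 mm farther back than shut.
Start: joints at [-0.223, 0.313, 1.498, -0, 1.331, -0.223], TCP at [525.006, -0.013, 194.194] pointing down, gripper open.
Joint ranges: [-2.94, 2.94], [-0.97, 2.17], [0.19, 2.56], [-1.23, 4.37], [0.02, 3.11], [-2.88, 2.88]. Speed limits (rad/s): [2.39, 2.39, 3.01, 3.14, 3.14, 3.14].

### API

Orientations are given as a unit quaternion [w, x, y, z].
In Python, from rig import ctrl, viewer, finish_job gives the robot as it stands.
- The arm moves only by the tool carry_out, never from a script. Its argument "targets" is a list of rows, each an object of numbers: "x", "y", "z": the shift along the world's x, y, z in m; "ax", "ay", "az": the turn, a rotation vector about the world's x, y, z in rad; "hand": the opening, from -1 (shut) to 1 (fully open). A call has 1 to 5 rows; each row is the pose to reach, as a shift and turn from the pose commanded when the call began; what a row does not reach only later rows make up. A row lasts 1/8 s, in which the tool goes at most 62.5 mm and 10.7 degrees, less where a joint would pass 70% of its speed; a pose out of reach is approached as far as the arm can. A call with a gripper value outside its range is refused whole. The fingers move at their own pace and stop on an object; "grip_force" is the grip in N (left out, the last holds). Time passes only in rows, so rows that repeat a pose let the fingers close. It gives the time, the measured TCP pose, the force and the opening at its end, in the units of the state.
- ctrl.sense(): the state, without advancing time (a new reading comes with each control period).
- viewer.capture(name): name is "scene" or "side" or "wrist"; returns the picture (384x512x3 uint8, blue, green, red); there is no depth.
- viewer.camera_info(name): a dict with "fx", "fy", "cx", "cy" (pixels), "k1" (the pictures are not rectified: a ray, as slopes to the right and down, at radius r is drawn at 1 + k1 r^2 times it, then the intrinsics apply), "R" (3x3) and "t" (3): a world point X has camera coordinates R X + t. Camera axes: x right, y down, z forward; pixel columns grow to the right and rows downward; lengths in mm; the calibration is good to about 2 mm. A picture is of the moment at which its call begins: read the wrist's pose just before it. camera_info takes no time and is no camera call; for the wrist camera it gives the pose at the moment of the call.
- finish_job(): hands the job in, once; it reports no verdict.
The state is a dict: "time_s": time; "joints": joint angles; "dq": joint speeds; "tau": joint torques, N m; "eef_pos": TCP position; "ee_rot": TCP orientation; "force": force on the tool from outside, world axes, zero at the start; "wrist_torque": the same for the moment, N m; "grip_width": opening from 0.0 (shut) to 1.0 (fully open).
Only numpy, scipy, OpenCV 4.12 (cv2) and the standard library are available. Lean on these libraries where they do the work, as an engineer would, in place of code of your own. Each camera call takes 0.05 s, during which the arm holds its last target. There are 200 camera calls.

## Working session

There is one attempt and no reset: what is moved stays moved. The work goes in short steps, Python scripts to look and compute and a tool call to move; the robot and the scene stay as the last step left them, time stands still between calls to the robot, and variables do not carry over. Pictures are saved under pics/ and viewed, about 8 in all and at most 12, crops included, and the job is handed in when it is done.

Besides the shell and the picture viewer there is one more tool, called as name(argument=value, ...) on one line, values as JSON. carry_out: Moves the arm, as the interface text tells. Its arguments: {"type":"object","properties":{"targets":{"type":"array"},"grip_force":{"type":"number"}},"required":["targets"]}

```bash
mkdir -p pics; cat > h.py <<'E'
import numpy as np, cv2
from rig import ctrl, viewer, finish_job
def snap(n,f=None):
    i=viewer.camera_info(n); im=viewer.capture(n)
    if f: cv2.imwrite('pics/'+f,im)
    return im,i
def ray(i,u,v):
    K=np.array([[i['fx'],0,i['cx']],[0,i['fy'],i['cy']],[0,0,1]],float)
    p=np.array([(u-i['cx'])/i['fx'],(v-i['cy'])/i['fy']]); q=p.copy()
    for _ in range(20): q=p/(1+i['k1']*(q@q))
    R=np.array(i['R']);t=np.array(i['t']).ravel()
    return -R.T@t, R.T@np.array([q[0],q[1],1])
def onz(i,u,v,z):
    o,d=ray(i,u,v); return o+d*(z-o[2])/d[2]
def proj(i,X):
    c=np.array(i['R'])@np.array(X,float)+np.array(i['t']).ravel(); q=c[:2]/c[2]; q=q*(1+i['k1']*(q@q))
    return i['fx']*q[0]+i['cx'], i['fy']*q[1]+i['cy']
E
python3 - <<'E'
from h import *
a,i=snap('scene','s0.png'); b,j=snap('side','d0.png'); c,k=snap('wrist','w0.png')
cv2.imwrite('pics/all.png',np.hstack([cv2.resize(a,(800,600))]))
for q in (i,j,k): print(q)
print(ctrl.sense())
E
```

```text
{'fx': 425.85648855410915, 'fy': 425.85648855410915, 'cx': 253.48481059147517, 'cy': 193.0378588379206, 'k1': 0.01873567466115668, 'R': array([[-0.63856958,  0.76951285,  0.00888037],
       [ 0.64003456,  0.53746037, -0.54908297],
       [-0.42729925, -0.34494394, -0.83572066]]), 't': array([ 290.24498921, -302.08272911, 1716.99765739])}
{'fx': 390.31662699410657, 'fy': 390.31662699410657, 'cx': 254.66701163915232, 'cy': 190.27314019670354, 'k1': -0.13031490102440768, 'R': array([[ 0.97878638, -0.20365518,  0.02240041],
       [-0.10511321, -0.59299262, -0.79831758],
       [ 0.17586479,  0.7790278 , -0.60181995]]), 't': array([-476.4231232 ,  182.29643624, 1319.34178883])}
{'fx': 274.9144457901522, 'fy': 274.9144457901522, 'cx': 256.62283271166206, 'cy': 195.4759563393223, 'k1': -0.046601480564368476, 'R': array([[ 9.99999489e-01,  2.56450420e-04, -9.77447973e-04],
       [ 5.29782535e-04, -9.56725303e-01,  2.90992121e-01],
       [-8.60524156e-04, -2.90992491e-01, -9.56724950e-01]]), 't': array([-525.34398704,  -38.31204696,  379.37817058])}
{'time_s': 0.15, 'joints': array([-2.23383840e-01,  3.13319607e-01,  1.49819739e+00, -1.54035977e-05,
        1.33100703e+00, -2.23409424e-01]), 'dq': array([-0.0010808 , -0.00097319, -0.00248155, -0.00092835,  0.00017222,
       -0.00042713]), 'tau': array([ 1.79854873e-03, -4.12368500e+01, -2.59796566e+01, -1.57318855e-04,
        3.17765021e-03, -3.62555340e-05]), 'eef_pos': array([5.2479355e+02, 3.8731586e-02, 1.9379205e+02]), 'ee_rot': array([ 0.49973144,  0.49981269,  0.50028308, -0.50017258]), 'force': array([-0.08989015,  0.92620675,  0.48436404]), 'wrist_torque': array([ 0.00432904,  0.00628254, -0.02423344]), 'grip_width': 1.0004173361806177}
```

View pics/all.png

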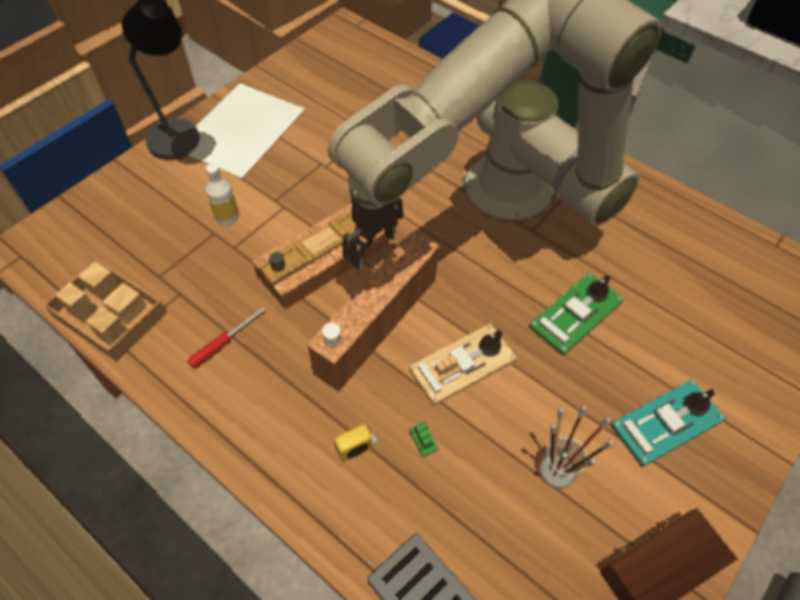

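View pics/d0.png

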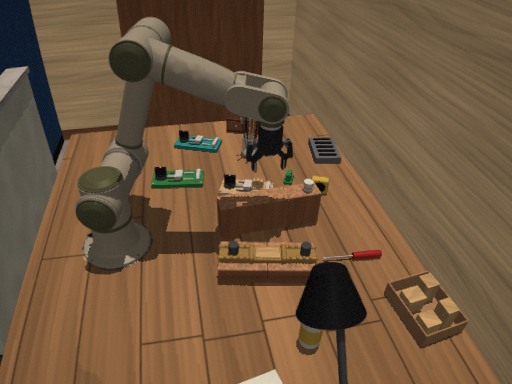

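The scene has three jig-shaped things: plywood (462,362), green (577,312) and turquoise (668,422). There is also a green ornament look-alike at (424,438). The plywood jig with the light-wood ornament is the one meant. The frame is at (320,245) with its patch facing up, and the tall blocks are between the two.

```bash
python3 - <<'E'
from h import *
i=viewer.camera_info('scene'); s=.64
for n,u,v,z in [('plate',462,364,18),('knob',490,343,60),('fence',429,377,34),('patch',322,240,76),('ridge side wt',277,262,100),('blk near',432,245,130),('blk far',327,352,130),('pot',332,335,150),('glue',222,200,80),('jar',560,470,30),('tape',355,442,40)]:
    print(n,onz(i,u*s,v*s,z).round())
j=viewer.camera_info('side')
for n,u,v,z in [('patch',267,253,76),('wa',234,247,100),('wb',306,249,100),('knob',230,183,56),('jaw',244,186,39),('pot',308,186,150)]: print(n,onz(j,u,v,z).round())
im=cv2.imread('pics/s0.png')
cv2.imwrite('pics/c1.png',cv2.resize(im[195:270,250:345],None,fx=8,fy=8,interpolation=cv2.INTER_CUBIC))
E
```

```text
plate [506. 224.  18.]
knob [449. 249.  60.]
fence [582. 193.  34.]
patch [ 483. -196.   76.]
ridge side wt [ 603. -215.  100.]
blk near [368.  28. 130.]
blk far [708.  34. 130.]
pot [681.  25. 150.]
glue [ 549. -456.   80.]
jar [575. 506.  30.]
tape [786. 172.  40.]
patch [ 481. -206.   76.]
wa [ 382. -185.  100.]
wb [ 595. -234.  100.]
knob [430. 204.  56.]
jaw [484. 197.  39.]
pot [675.  11. 150.]
```

View pics/c1.png

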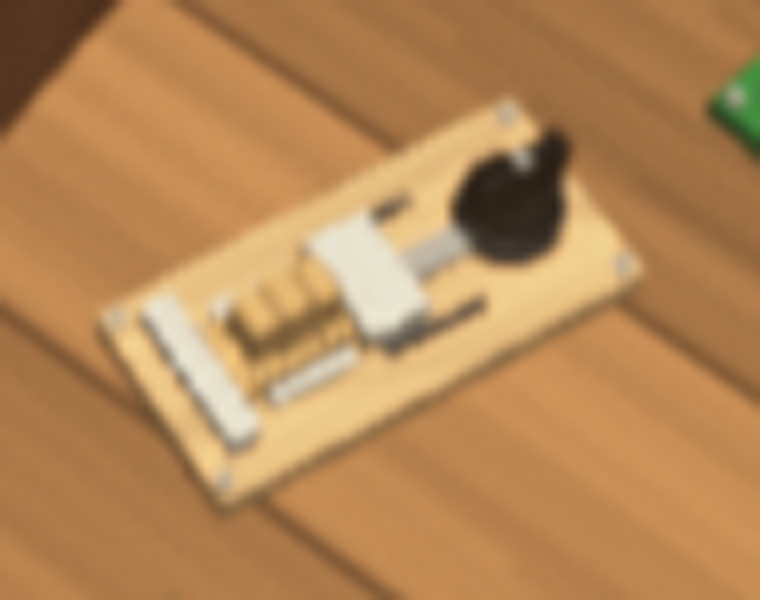

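View pics/w0.png

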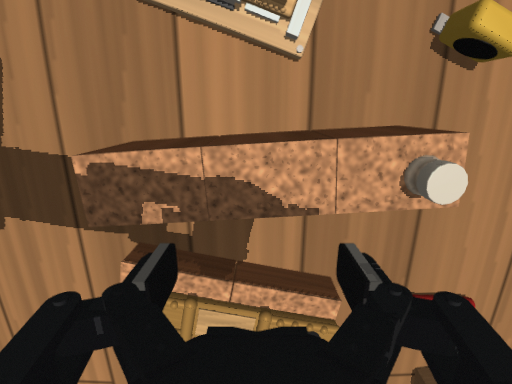

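The crop confirms the plywood jig with the light-wood ornament; the knob is at crop (510,205) and the plate corners are at (102,312), (225,500), (640,268) and (512,98). The wrist view shows the pot at (440,183) on the far end of the blocks. Next I move above the jig for a close look.

carry_out(targets=[{"x": -0.01,"y": 0.04,"z": 0.05},{"x": -0.02,"y": 0.09,"z": 0.08},{"x": -0.03,"y": 0.14,"z": 0.08},{"x": -0.03,"y": 0.18,"z": 0.08},{"x": -0.03,"y": 0.18,"z": 0.08}])

```text
invalid input at $.targets[0]: expected keys x, y, z, ax, ay, az, hand
```

```bash
python3 - <<'E'
from h import *
c,i=snap('wrist','w1.png'); print(ctrl.sense()['eef_pos'],i['R'],i['t'])
cv2.imwrite('pics/w1b.png',cv2.resize(c,(800,600),interpolation=cv2.INTER_CUBIC))
s=viewer.camera_info('scene')
P=np.array([onz(s,250+u/8,195+v/8,18)[:2] for u,v in [(102,312),(225,500),(640,268),(512,98)]]);print(P.round(),P.mean(0))
print(np.arctan2(*(P[0]-P[3])[::-1]),np.arctan2(*(P[1]-P[2])[::-1]))
E
```

```text
[5.24839676e+02 2.66350286e-02 1.93883201e+02] [[ 9.99999651e-01  2.56513117e-04 -7.94758504e-04]
 [ 4.76709996e-04 -9.56713121e-01  2.91032262e-01]
 [-6.85702296e-04 -2.91032539e-01 -9.56712909e-01]] [-525.42691471  -38.325771    379.35769065]
[[579. 143.]
 [613. 233.]
 [419. 301.]
 [385. 213.]] [498.94784972 222.46697768]
-0.34652532568256045 -0.3369721060226007
```

View pics/w1b.png

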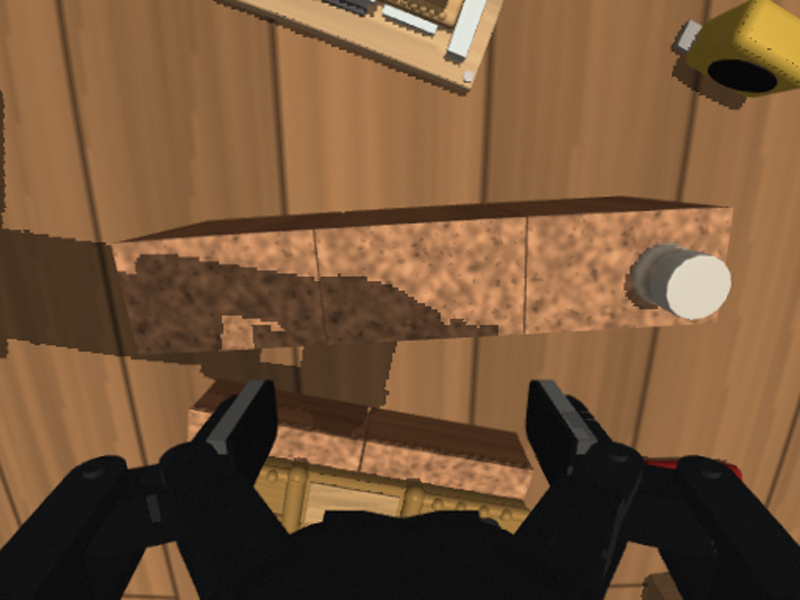

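The move was refused because every key is needed; the picture is the same view as before. I'll repeat the move with all keys.

carry_out(targets=[{"x": -0.01,"y": 0.04,"z": 0.05,"ax": 0,"ay": 0,"az": 0,"hand": 1},{"x": -0.02,"y": 0.08,"z": 0.08,"ax": 0,"ay": 0,"az": 0,"hand": 1},{"x": -0.03,"y": 0.12,"z": 0.08,"ax": 0,"ay": 0,"az": 0,"hand": 1},{"x": -0.03,"y": 0.14,"z": 0.08,"ax": 0,"ay": 0,"az": 0,"hand": 1},{"x": -0.03,"y": 0.14,"z": 0.08,"ax": 0,"ay": 0,"az": 0,"hand": 1}])

```text
time_s: 0.82
eef_pos: [494.7, 140.9, 274.1]
ee_rot: [0.5, 0.499, 0.501, -0.5]
force: [-0.5, 0.0, -0.6]
grip_width: 1.001
```

```bash
python3 - <<'E'
from h import *
c,i=snap('wrist','w2.png'); print(ctrl.sense()['eef_pos'])
cv2.imwrite('pics/w2b.png',cv2.resize(c,(800,600),interpolation=cv2.INTER_CUBIC))
E
```

```text
[494.91702174 139.97769787 273.97704964]
```

View pics/w2b.png

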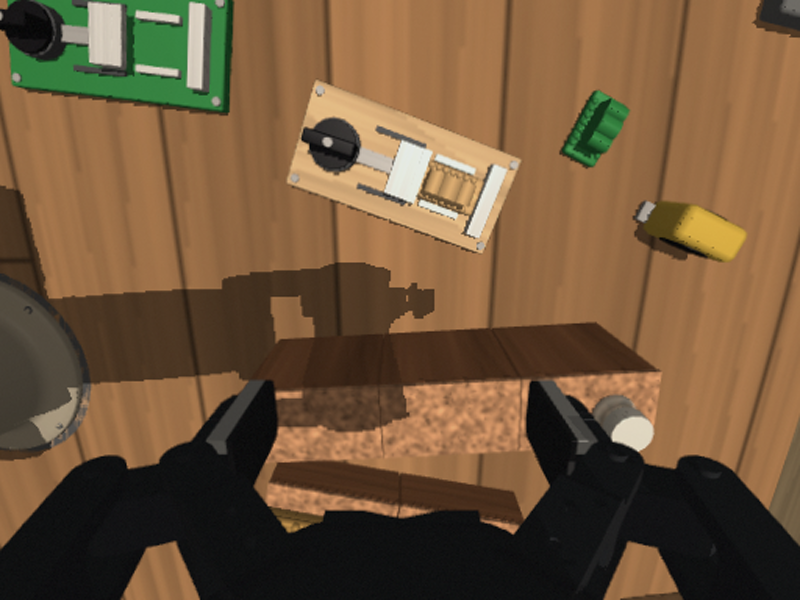

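The plate corners are at (317,82), (520,158), (482,253) and (289,183). The knob is at (333,144) with its bar running from (303,137) towards (357,150), and the ornament is at (450,186). I'll measure and enlarge the knob.

```bash
python3 - <<'E'
from h import *
i=viewer.camera_info('wrist'); im=cv2.imread('pics/w2.png'); f=512/800
P=np.array([onz(i,u*f,v*f,18)[:2] for u,v in [(317,82),(520,158),(482,253),(289,183)]])
print(P.round(),P.mean(0).round(1),[np.arctan2(*(a-b)[::-1]).round(3) for a,b in((P[1],P[0]),(P[2],P[3]))])
c=P.mean(0);y=np.mean([np.arctan2(*(a-b)[::-1]) for a,b in((P[1],P[0]),(P[2],P[3]))])
for x in (-68,45): print(x,(c+x*np.array([np.cos(y),np.sin(y)])).round(1))
u0,v0=180,45
cr=cv2.resize(im[v0:v0+120,u0:u0+160],None,fx=5,fy=5,interpolation=cv2.INTER_CUBIC)
cv2.imwrite('pics/c2.png',cv2.convertScaleAbs(cr,alpha=1.5,beta=20))
E
```

```text
[[418. 298.]
 [611. 230.]
 [579. 137.]
 [386. 207.]] [498.2 218. ] [np.float64(-0.335), np.float64(-0.345)]
-68 [434.  240.7]
45 [540.6 203. ]
```

View pics/c2.png

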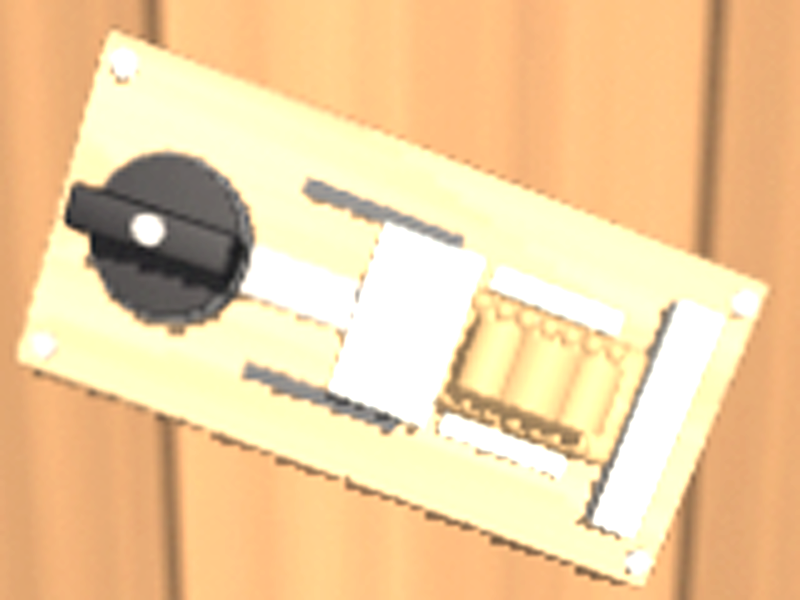

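```bash
python3 - <<'E'
from h import *
i=viewer.camera_info('wrist')
w=lambda u,v,z: onz(i,180+u/5-.4,45+v/5-.4,z)[:2]
P=np.array([w(u,v,18) for u,v in [(110,32),(767,288),(645,585),(20,358)]]);print(P.round(),P.mean(0).round(1))
y=[np.arctan2(*(a-b)[::-1]).round(3) for a,b in((P[1],P[0]),(P[2],P[3]))];print(y);y=np.mean(y);c=P.mean(0)
for x in (-68,45): print(x,(c+x*np.array([np.cos(y),np.sin(y)])).round(1))
a,b=w(78,185,68),w(243,238,68);print('bar',a,b,np.hypot(*(b-a)),np.arctan2(*(b-a)[::-1]),'dot',w(148,230,69))
# ornament crest top centre approx
print('crest',w(540,365,60))
E
```

```text
[[416. 300.]
 [611. 229.]
 [579. 138.]
 [384. 208.]] [497.4 218.6]
[np.float64(-0.347), np.float64(-0.345)]
-68 [433.4 241.7]
45 [539.7 203.4]
bar [414.7469229  252.78648443] [457.88097689 239.33719451] 45.182186904140075 -0.3022489605276694 dot [432.90066414 241.36895505]
crest [538.45622262 206.62465196]
```

carry_out(targets=[{"x": -0.0124,"y": 0.0203,"z": 0,"ax": 0,"ay": 0,"az": -0.186,"hand": 0.5},{"x": -0.0248,"y": 0.0406,"z": -0.02,"ax": 0,"ay": 0,"az": -0.372,"hand": 0.2},{"x": -0.0372,"y": 0.0609,"z": -0.05,"ax": 0,"ay": 0,"az": -0.558,"hand": 0},{"x": -0.0496,"y": 0.0812,"z": -0.08,"ax": 0,"ay": 0,"az": -0.744,"hand": 0},{"x": -0.0618,"y": 0.1015,"z": -0.1,"ax": 0,"ay": 0,"az": -0.93,"hand": 0}])

```text
time_s: 1.5
eef_pos: [432.8, 240.9, 172.8]
ee_rot: [-0.22, -0.671, -0.22, 0.673]
force: [0.2, 0.2, 0.6]
grip_width: 0.502
```

carry_out(targets=[{"x": 0,"y": 0,"z": 0,"ax": 0,"ay": 0,"az": -0.186,"hand": 0},{"x": 0,"y": 0,"z": -0.02,"ax": 0,"ay": 0,"az": -0.372,"hand": 0},{"x": 0,"y": 0,"z": -0.04,"ax": 0,"ay": 0,"az": -0.558,"hand": 0},{"x": 0,"y": 0,"z": -0.06,"ax": 0,"ay": 0,"az": -0.744,"hand": 0},{"x": 0,"y": 0,"z": -0.08,"ax": 0,"ay": 0,"az": -0.93,"hand": 0}])

```text
time_s: 2.12
eef_pos: [433.6, 240.4, 93.5]
ee_rot: [0.104, -0.699, 0.105, 0.699]
force: [-0.5, -0.2, 0.4]
grip_width: 0.498
```

carry_out(targets=[{"x": 0,"y": 0,"z": 0,"ax": 0,"ay": 0,"az": -0.013,"hand": 0},{"x": 0,"y": 0,"z": 0,"ax": 0,"ay": 0,"az": -0.013,"hand": 0}])

```text
time_s: 2.38
eef_pos: [433.8, 241.1, 94.9]
ee_rot: [-0.106, 0.7, -0.105, -0.699]
force: [0.8, -0.5, -1.0]
grip_width: 0.499
```

```bash
python3 - <<'E'
from h import *
c,i=snap('wrist','w3.png'); print(ctrl.sense())
E
```

```text
{'time_s': 2.425, 'joints': array([ 2.71093004e-01,  3.54790172e-01,  1.71778301e+00, -7.40257135e-05,
        1.06753725e+00,  2.14173729e+00]), 'dq': array([ 0.00630343, -0.00336127,  0.00207496,  0.00067046, -0.00397292,
        0.01202282]), 'tau': array([-1.29140080e-01, -3.94511354e+01, -2.25087583e+01, -4.03193379e-03,
        5.09616439e-03, -2.40081526e-04]), 'eef_pos': array([433.88087492, 241.27951271,  95.08173628]), 'ee_rot': array([-0.10579631,  0.69966411, -0.10540984, -0.6986888 ]), 'force': array([ 0.34510138, -0.27236031, -0.51088947]), 'wrist_torque': array([ 0.04408198, -0.04707885, -0.00770685]), 'grip_width': 0.5013171378822785}
```

View pics/w3.png

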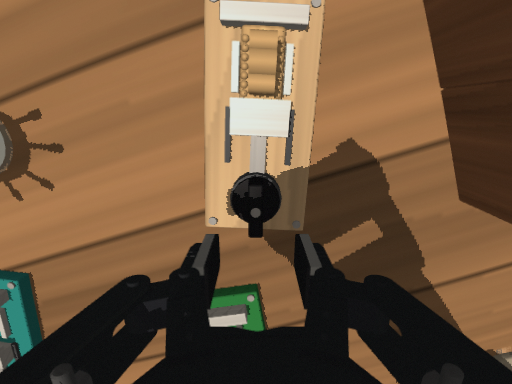

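The view is symmetric: the knob bar sits centred between the jaws. Now I descend and grip it.

carry_out(targets=[{"x": 0,"y": 0,"z": -0.03,"ax": 0,"ay": 0,"az": 0,"hand": 0},{"x": 0,"y": 0,"z": -0.049,"ax": 0,"ay": 0,"az": 0,"hand": 0},{"x": 0,"y": 0,"z": -0.049,"ax": 0,"ay": 0,"az": 0,"hand": -0.7},{"x": 0,"y": 0,"z": -0.049,"ax": 0,"ay": 0,"az": 0,"hand": -1},{"x": 0,"y": 0,"z": -0.049,"ax": 0,"ay": 0,"az": 0,"hand": -1}], grip_force=30)

```text
time_s: 3.05
eef_pos: [433.8, 241.6, 46.2]
ee_rot: [-0.107, 0.7, -0.106, -0.698]
force: [0.2, 0.4, -0.0]
grip_width: 0.001
```

carry_out(targets=[{"x": 0,"y": 0,"z": 0,"ax": 0,"ay": 0,"az": 0,"hand": -1},{"x": 0,"y": 0,"z": 0,"ax": 0,"ay": 0,"az": 0,"hand": -1}])

```text
time_s: 3.3
eef_pos: [433.3, 241.5, 45.4]
ee_rot: [-0.106, 0.699, -0.106, -0.699]
force: [0.6, -0.3, 0.4]
grip_width: 0.001
```

The jaws shut fully without catching anything. I'll look before acting.

```bash
python3 - <<'E'
from h import *
c,i=snap('wrist'); d,j=snap('side'); e,k=snap('scene')
T=[433.3,241.5,45]; G=[433.3,241.5,68]
print([np.round(proj(q,p)) for q in (i,j,k) for p in (T,G)])
u,v=map(int,proj(k,G)); u2,v2=map(int,proj(j,G))
f=lambda m,u,v,n: cv2.resize(m[max(v-n,0):v+n,u-n:u+n],(400,300) if 0 else (400,400),interpolation=cv2.INTER_CUBIC)
cv2.imwrite('pics/c3.png',np.hstack([cv2.resize(c,(400,400)),f(d,u2,v2,40)]))
cv2.imwrite('pics/s3.png',e)
E
```

```text
[array([256., 223.]), array([256., 237.]), array([229., 180.]), array([229., 175.]), array([314., 217.]), array([315., 214.])]
```

View pics/c3.png

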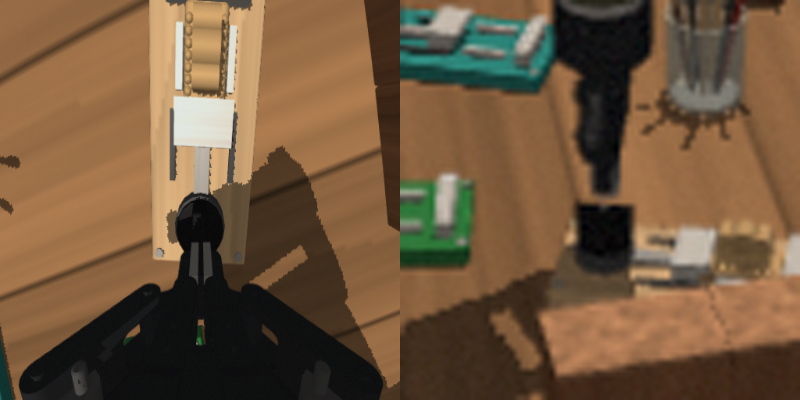

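The wrist view shows shut fingers over the knob. The side view shows the fingertip at crop (605,190), just above or behind the knob top at (605,205). I'll triangulate the tip with the scene camera.

```bash
python3 - <<'E'
from h import *
e=cv2.imread('pics/s3.png'); cv2.imwrite('pics/c4.png',cv2.resize(e[170:245,270:370],None,fx=8,fy=8,interpolation=cv2.INTER_CUBIC))
j=viewer.camera_info('side');
for z in (45,60,70,80): print(z,onz(j,230,173,z).round())
E
```

```text
45 [443. 287.  45.]
60 [439. 266.  60.]
70 [437. 251.  70.]
80 [435. 237.  80.]
```

View pics/c4.png

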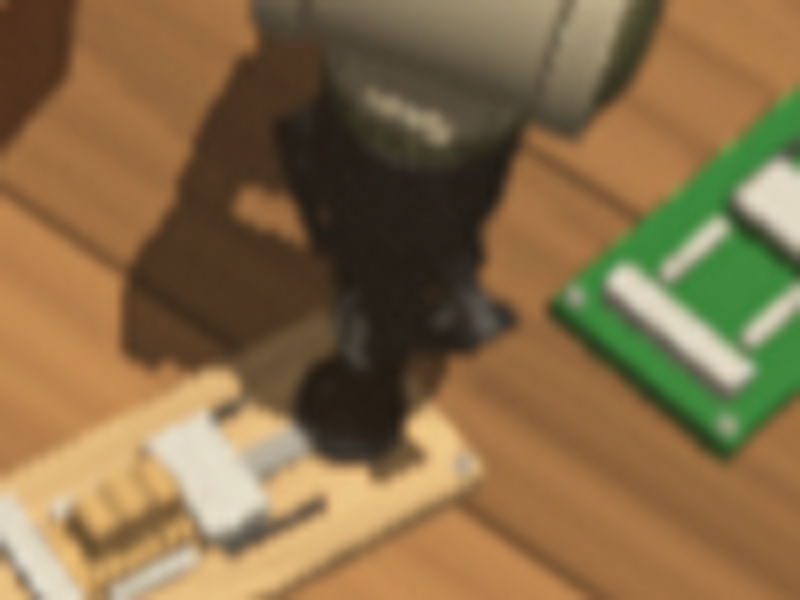

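The fingertips look about 25 mm short of the reported TCP, since they ended above the bar top (68 mm) at a reported z of 45. I'll probe gently, still shut, to calibrate the tip height on the bar's top.

carry_out(targets=[{"x": 0,"y": 0,"z": -0.0015,"ax": 0,"ay": 0,"az": 0,"hand": -1},{"x": 0,"y": 0,"z": -0.003,"ax": 0,"ay": 0,"az": 0,"hand": -1},{"x": 0,"y": 0,"z": -0.003,"ax": 0,"ay": 0,"az": 0,"hand": -1}])

```text
time_s: 3.82
eef_pos: [433.1, 241.4, 42.0]
ee_rot: [0.106, -0.699, 0.106, 0.699]
force: [0.0, 0.2, 0.2]
grip_width: -0.003
```

carry_out(targets=[{"x": 0,"y": 0,"z": -0.0015,"ax": 0,"ay": 0,"az": 0,"hand": -1},{"x": 0,"y": 0,"z": -0.003,"ax": 0,"ay": 0,"az": 0,"hand": -1},{"x": 0,"y": 0,"z": -0.003,"ax": 0,"ay": 0,"az": 0,"hand": -1}])

```text
time_s: 4.2
eef_pos: [433.2, 241.5, 39.1]
ee_rot: [0.106, -0.699, 0.106, 0.699]
force: [0.6, 0.8, -0.5]
grip_width: 0.003
```

carry_out(targets=[{"x": 0,"y": 0,"z": -0.0015,"ax": 0,"ay": 0,"az": 0,"hand": -1},{"x": 0,"y": 0,"z": -0.003,"ax": 0,"ay": 0,"az": 0,"hand": -1},{"x": 0,"y": 0,"z": -0.003,"ax": 0,"ay": 0,"az": 0,"hand": -1}])

```text
time_s: 4.58
eef_pos: [433.1, 241.5, 36.1]
ee_rot: [0.106, -0.699, 0.106, 0.699]
force: [0.5, 0.2, 0.1]
grip_width: 0.002
```

```bash
python3 - <<'E'
from h import *
s=ctrl.sense(); print(s['eef_pos'],s['force'],s['joints'])
d,j=snap('side','d5.png')
g=cv2.cvtColor(d,cv2.COLOR_BGR2GRAY); g0=cv2.cvtColor(cv2.imread('pics/d0.png'),cv2.COLOR_BGR2GRAY)
for r in range(160,194): print(r,g[r,222:240],g0[r,222:240])
E
```

```text
[433.13231987 241.46053797  36.07269316] [0.46546057 0.21110007 0.06418385] [ 2.71839830e-01  4.41396132e-01  1.77277040e+00 -1.74299760e-05
  9.27679631e-01  2.14485925e+00]
160 [109 120  82  30  32  38  37  24  20  14  17  25  95 120 122  89  73 110] [110 120 121 122 121 123 122 125 126 129 130 129 128 127 126  88  74 113]
161 [108 117  69  24  27  37  39  23  18  21  20  38 120 126 121 125 120 120] [108 119 122 124 121 121 122 124 129 129 130 129 129 128 126 125 122 119]
162 [108 113  57  20  36  37  31  21  26  21  16  47 118 128 124 123 123 118] [105 116 122 122 121 120 119 122 126 129 128 130 130 129 125 126 123 120]
163 [ 98  96  48  23  45  48  34  20  21  20  16  66 119 126 123 124 125 117] [100 114 121 122 122 120 122 122 124 126 129 129 130 128 127 125 125 122]
164 [ 95 109  59  27  32  35  23  17  18  17  19  73 124 128 125 121 126 119] [ 94 111 120 123 124 123 121 122 123 126 127 128 130 130 126 124 127 121]
165 [ 93 107  68  25  26  31  24  19  19  19  13  97 125 128 124 123 124 123] [ 92 110 119 123 124 124 122 122 124 127 128 128 129 130 126 125 125 124]
166 [ 87 107 
[... 3506 characters left out ...]
 75  75  75  79  76 103 123 126 129] [169 170 169 171 170 171 122 101 101 161 170 170 169 169 121 125 130 129]
190 [73 74 74 76 74 75 75 75 75 76 76 75 76 77 84 76 79 59] [156 159 162 164 164 166 165 167 166 165 164 164 168 169 107  76  77  59]
191 [ 74  76  75  72  74  73  74  73  73  72  72  74  72  72 150 140 136 107] [161 164 165 166 166 163 161 160 160 158 158 159 161 159 160 142 140 106]
192 [ 83  83  79  79  77  78  78  80  76  78  75  75  75  78 148 156 157 156] [151 157 157 160 156 161 155 156 161 163 164 165 165 162 160 157 159 156]
193 [ 89  84  88  87  86  88  90  91  91  91  91  96  92 103 140 143 146 150] [ 86  89  86  86  87  95 108 119 141 149 158 166 164 158 149 143 149 151]
```

carry_out(targets=[{"x": 0,"y": 0,"z": -0.0015,"ax": 0,"ay": 0,"az": 0,"hand": -1},{"x": 0,"y": 0,"z": -0.003,"ax": 0,"ay": 0,"az": 0,"hand": -1},{"x": 0,"y": 0,"z": -0.003,"ax": 0,"ay": 0,"az": 0,"hand": -1}])

```text
time_s: 5.0
eef_pos: [433.1, 241.5, 33.1]
ee_rot: [0.106, -0.699, 0.106, 0.699]
force: [-0.2, -0.8, -0.6]
grip_width: -0.001
```

carry_out(targets=[{"x": 0,"y": 0,"z": -0.0015,"ax": 0,"ay": 0,"az": 0,"hand": -1},{"x": 0,"y": 0,"z": -0.0015,"ax": 0,"ay": 0,"az": 0,"hand": -1}])

```text
time_s: 5.25
eef_pos: [433.1, 241.5, 31.6]
ee_rot: [0.106, -0.699, 0.106, 0.699]
force: [-0.2, 0.5, -0.3]
grip_width: -0.001
```

carry_out(targets=[{"x": 0,"y": 0,"z": -0.0015,"ax": 0,"ay": 0,"az": 0,"hand": -1},{"x": 0,"y": 0,"z": -0.0015,"ax": 0,"ay": 0,"az": 0,"hand": -1}])

```text
time_s: 5.5
eef_pos: [433.4, 241.6, 30.9]
ee_rot: [-0.106, 0.699, -0.106, -0.699]
force: [-2.5, -1.5, 7.9]
grip_width: -0.001
```

carry_out(targets=[{"x": 0,"y": 0,"z": -0.0015,"ax": 0,"ay": 0,"az": 0,"hand": -1},{"x": 0,"y": 0,"z": -0.0015,"ax": 0,"ay": 0,"az": 0,"hand": -1}])

```text
time_s: 5.75
eef_pos: [433.6, 241.7, 30.7]
ee_rot: [-0.106, 0.7, -0.106, -0.699]
force: [-8.2, -2.8, 23.1]
grip_width: -0.002
```

```bash
python3 - <<'E'
from h import *
s=ctrl.sense(); print(s['eef_pos'],s['force'])
d,j=snap('side','d6.png'); c,i=snap('wrist','w6.png'); e,k=snap('scene','s6.png')
print(proj(i,[433.2,241.5,68]),proj(i,[433.2,241.5,28.6]))
f=lambda m,u,v,n: cv2.resize(m[v-n:v+n,u-n:u+n],(400,400),interpolation=cv2.INTER_CUBIC)
o=np.hstack([f(c,256,225,60),f(d,229,172,24)])
cv2.imwrite('pics/c6.png',cv2.convertScaleAbs(o,alpha=2.2,beta=15))
E
```

```text
[433.6422425  241.65886142  30.73453786] [-8.1947213  -2.82617813 23.11069391]
(np.float64(256.7542609586328), np.float64(248.6003068360597)) (np.float64(256.77853809816725), np.float64(222.42748699940034))
```

View pics/c6.png

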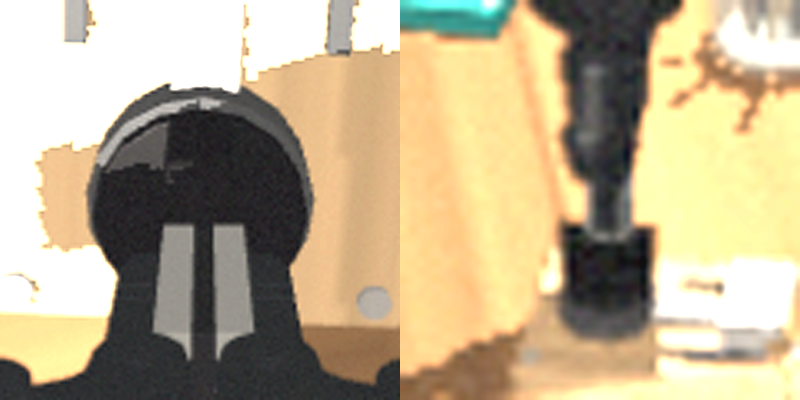

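Contact came at a reported z of 31 on the bar's 68 mm top, so the fingertips are 37 mm behind the reported TCP. To put the tip at about 47 mm I need a reported z of about 10. I'll reopen, descend and grip.

carry_out(targets=[{"x": 0,"y": 0,"z": 0.015,"ax": 0,"ay": 0,"az": 0,"hand": -0.2},{"x": 0,"y": 0,"z": 0.02,"ax": 0,"ay": 0,"az": 0,"hand": -0.1},{"x": 0,"y": 0,"z": 0.02,"ax": 0,"ay": 0,"az": 0,"hand": -0.1},{"x": 0,"y": 0,"z": 0.02,"ax": 0,"ay": 0,"az": 0,"hand": -0.1}])

```text
time_s: 6.4
eef_pos: [433.0, 241.4, 48.3]
ee_rot: [0.106, -0.699, 0.107, 0.699]
force: [-0.9, -0.5, -0.7]
grip_width: 0.448
```

carry_out(targets=[{"x": 0,"y": 0,"z": -0.015,"ax": 0,"ay": 0,"az": 0,"hand": -0.1},{"x": 0,"y": 0,"z": -0.03,"ax": 0,"ay": 0,"az": 0,"hand": -0.1},{"x": 0,"y": 0,"z": -0.039,"ax": 0,"ay": 0,"az": 0,"hand": -0.1},{"x": 0,"y": 0,"z": -0.039,"ax": 0,"ay": 0,"az": 0,"hand": -1},{"x": 0,"y": 0,"z": -0.039,"ax": 0,"ay": 0,"az": 0,"hand": -1}])

```text
time_s: 7.02
eef_pos: [433.4, 242.3, 9.7]
ee_rot: [-0.107, 0.699, -0.106, -0.699]
force: [1.5, 7.2, -6.2]
grip_width: 0.133
```

carry_out(targets=[{"x": 0,"y": 0,"z": 0,"ax": 0,"ay": 0,"az": 0,"hand": -1},{"x": 0,"y": 0,"z": 0,"ax": 0,"ay": 0,"az": 0,"hand": -1}])

```text
time_s: 7.28
eef_pos: [433.4, 242.3, 9.7]
ee_rot: [-0.107, 0.699, -0.106, -0.699]
force: [1.3, 7.2, -7.8]
grip_width: 0.134
```

Gripped: 0.134 of the opening is 11.4 mm. Turn anticlockwise.

carry_out(targets=[{"x": 0,"y": 0.0007,"z": 0,"ax": 0,"ay": 0,"az": 0.15,"hand": -1},{"x": 0,"y": 0.0007,"z": 0,"ax": 0,"ay": 0,"az": 0.3,"hand": -1},{"x": 0,"y": 0.0007,"z": 0,"ax": 0,"ay": 0,"az": 0.45,"hand": -1},{"x": 0,"y": 0.0007,"z": 0,"ax": 0,"ay": 0,"az": 0.6,"hand": -1},{"x": 0,"y": 0.0007,"z": 0,"ax": 0,"ay": 0,"az": 0.75,"hand": -1}])

```text
time_s: 7.9
eef_pos: [433.5, 243.5, 9.7]
ee_rot: [0.158, 0.69, 0.159, -0.688]
force: [1.8, 10.3, -8.9]
grip_width: 0.138
```

carry_out(targets=[{"x": 0,"y": 0,"z": 0,"ax": 0,"ay": 0,"az": 0.15,"hand": -1},{"x": 0,"y": 0,"z": 0,"ax": 0,"ay": 0,"az": 0.3,"hand": -1},{"x": 0,"y": 0,"z": 0,"ax": 0,"ay": 0,"az": 0.45,"hand": -1},{"x": 0,"y": 0,"z": 0,"ax": 0,"ay": 0,"az": 0.58,"hand": -1},{"x": 0,"y": 0,"z": 0,"ax": 0,"ay": 0,"az": 0.58,"hand": -1}])

```text
time_s: 8.52
eef_pos: [432.9, 244.3, 9.7]
ee_rot: [0.347, 0.616, 0.349, -0.615]
force: [-0.4, 15.0, -7.4]
grip_width: 0.133
```

```bash
python3 - <<'E'
from h import *
s=ctrl.sense(); print(s['eef_pos'],s['force'],s['wrist_torque'],s['grip_width'],s['ee_rot'],s['time_s'])
w,x,y,z=s['ee_rot'];print(np.arctan2(1-2*(x*x+z*z),2*(x*y-w*z)))
E
```

```text
[432.91182311 244.29958321   9.69233333] [-0.41589339 14.96288836 -7.41252515] [ 2.54698134e+00  4.59609418e-04 -2.14205272e-02] 0.1330863647740224 [ 0.34679167  0.61642417  0.34891405 -0.61482987] 8.525
-0.5421625620335168
```

carry_out(targets=[{"x": 0,"y": 0.0015,"z": 0,"ax": 0,"ay": 0,"az": 0.06,"hand": -1},{"x": 0,"y": 0.0015,"z": 0,"ax": 0,"ay": 0,"az": 0.06,"hand": -1}])

```text
time_s: 8.78
eef_pos: [432.8, 244.5, 9.7]
ee_rot: [0.365, 0.606, 0.366, -0.605]
force: [-2.6, 6.3, -4.7]
grip_width: 0.136
```

```bash
python3 - <<'E'
from h import *
s=ctrl.sense(); print(s['eef_pos'],s['force'],s['wrist_torque'],s['grip_width'],s['time_s'])
w,x,y,z=s['ee_rot'];print(np.arctan2(1-2*(x*x+z*z),2*(x*y-w*z)))
E
```

```text
[432.82489534 244.46666501   9.68095279] [-2.57053219  6.26000292 -4.66016591] [ 1.16882096  0.11967343 -0.5500953 ] 0.13602356713928299 8.775
-0.48486702048887514
```

The moment (−0.55 N m) shows the knob is at its stop, at about 1.4 rad. Release and rise.

carry_out(targets=[{"x": 0,"y": 0,"z": 0,"ax": 0,"ay": 0,"az": 0,"hand": -0.1},{"x": 0,"y": 0,"z": 0,"ax": 0,"ay": 0,"az": 0,"hand": -0.1},{"x": 0,"y": 0,"z": 0.02,"ax": 0,"ay": 0,"az": 0,"hand": -0.1},{"x": 0,"y": 0,"z": 0.06,"ax": 0,"ay": 0,"az": 0,"hand": -0.1},{"x": 0,"y": -0.01,"z": 0.12,"ax": 0,"ay": 0,"az": 0,"hand": -0.1}])

```text
time_s: 9.4
eef_pos: [432.6, 233.3, 130.4]
ee_rot: [-0.366, -0.604, -0.366, 0.606]
force: [1.0, -0.2, 1.4]
grip_width: 0.453
```

carry_out(targets=[{"x": 0,"y": -0.04,"z": 0.05,"ax": 0,"ay": 0,"az": 0.18,"hand": -0.1},{"x": 0.03,"y": -0.08,"z": 0.09,"ax": 0,"ay": 0,"az": 0.36,"hand": -0.1},{"x": 0.06,"y": -0.11,"z": 0.12,"ax": 0,"ay": 0,"az": 0.485,"hand": -0.1},{"x": 0.06,"y": -0.11,"z": 0.12,"ax": 0,"ay": 0,"az": 0.485,"hand": -0.1}])

```text
time_s: 9.9
eef_pos: [495.4, 121.5, 251.7]
ee_rot: [0.501, 0.501, 0.499, -0.499]
force: [-0.1, 0.4, -0.8]
grip_width: 0.451
```

```bash
python3 - <<'E'
from h import *
s=ctrl.sense(); print(s['eef_pos'],s['force'],s['grip_width'],s['time_s'],s['joints'])
c,i=snap('wrist','w7.png')
# plate mask-based: pale plywood + look at projected points
print([np.round(proj(i,p)) for p in ([433.2,243,68],[539.7,203.4,62])])
u,v=map(int,proj(i,[490,222,40]))
print(u,v); u=max(u,80);v=max(v,60)
cv2.imwrite('pics/c7.png',cv2.resize(c[v-60:v+60,u-80:u+80],None,fx=5,fy=5,interpolation=cv2.INTER_CUBIC))
print(u-80,v-60)
E
```

```text
[495.36932905 121.53465068 251.71326168] [-0.08699133  0.41047074 -0.78168218] 0.4513057099783876 9.9 [ 1.09042822e-02  2.40920138e-01  1.44246834e+00 -5.99579518e-04
  1.45360807e+00  1.17375387e-02]
[array([205.,  72.]), array([290., 106.])]
251 91
171 31
```

View pics/c7.png

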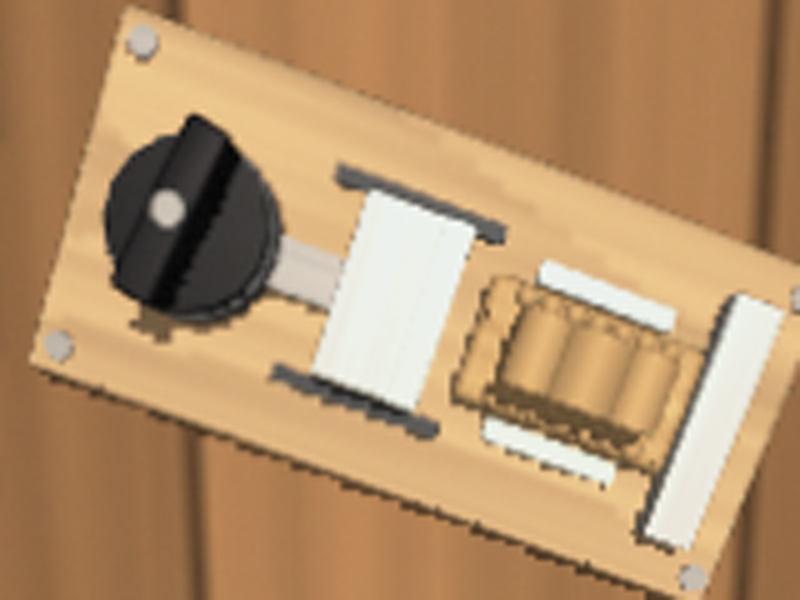

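My 12 views are now used. The jaw is fully back and the ornament free; its foot corners are at crop (490,277), (708,345), (658,470) and (455,400). From here I work from numbers.

```bash
python3 - <<'E'
from h import *
i=viewer.camera_info('wrist')
w=lambda u,v,z: onz(i,171+u/5-.4,31+v/5-.4,z)[:2]
F=np.array([w(*p,30) for p in [(490,277),(708,345),(658,470),(455,400)]]);print(F.round(1),F.mean(0))
print([np.arctan2(*(a-b)[::-1]).round(3) for a,b in((F[1],F[0]),(F[2],F[3]))])
P=[w(*p,18) for p in [(130,8),(32,365),(705,598)]];print(np.round(P,1),((P[0]+P[2])/2).round(1))
print('knob',w(168,209,69))
E
```

```text
[[511.3 231.1]
 [571.9 213.6]
 [559.5 179.7]
 [501.9 198.7]] [536.13518164 205.78880765]
[np.float64(-0.282), np.float64(-0.318)]
[[414.1 301.4]
 [380.8 209. ]
 [577.2 142. ]] [495.6 221.7]
knob [430.95997585 243.72924228]
```

carry_out(targets=[{"x": 0.0085,"y": 0.0167,"z": 0,"ax": 0,"ay": 0,"az": -0.186,"hand": 0},{"x": 0.017,"y": 0.0334,"z": -0.01,"ax": 0,"ay": 0,"az": -0.372,"hand": 0},{"x": 0.0256,"y": 0.05,"z": -0.03,"ax": 0,"ay": 0,"az": -0.558,"hand": 0},{"x": 0.034,"y": 0.0667,"z": -0.06,"ax": 0,"ay": 0,"az": -0.744,"hand": 0},{"x": 0.0426,"y": 0.0835,"z": -0.09,"ax": 0,"ay": 0,"az": -0.93,"hand": 0}])

```text
time_s: 10.58
eef_pos: [534.7, 208.5, 158.0]
ee_rot: [-0.221, -0.671, -0.221, 0.672]
force: [0.1, 0.7, 0.1]
grip_width: 0.501
```

carry_out(targets=[{"x": 0,"y": 0,"z": -0.01,"ax": 0,"ay": 0,"az": -0.186,"hand": 0},{"x": 0,"y": 0,"z": -0.03,"ax": 0,"ay": 0,"az": -0.372,"hand": 0},{"x": 0,"y": 0,"z": -0.05,"ax": 0,"ay": 0,"az": -0.558,"hand": 0},{"x": 0,"y": 0,"z": -0.07,"ax": 0,"ay": 0,"az": -0.744,"hand": 0},{"x": 0,"y": 0,"z": -0.08,"ax": 0,"ay": 0,"az": -0.93,"hand": 0}])

```text
time_s: 11.2
eef_pos: [533.9, 207.9, 77.8]
ee_rot: [0.103, -0.698, 0.104, 0.701]
force: [0.4, -0.5, -0.3]
grip_width: 0.501
```

carry_out(targets=[{"x": 0,"y": 0,"z": 0,"ax": 0,"ay": 0,"az": -0.056,"hand": 0},{"x": 0,"y": 0,"z": 0,"ax": 0,"ay": 0,"az": -0.056,"hand": 0},{"x": 0,"y": 0,"z": 0,"ax": 0,"ay": 0,"az": -0.056,"hand": 0}])

```text
time_s: 11.58
eef_pos: [535.3, 207.6, 79.5]
ee_rot: [0.12, -0.697, 0.12, 0.697]
force: [-0.3, 0.3, 0.3]
grip_width: 0.503
```

```bash
python3 - <<'E'
from h import *
s=ctrl.sense(); print(s['eef_pos'],s['force'],s['grip_width'],s['time_s'],s['joints'],s['ee_rot'])
w,x,y,z=s['ee_rot'];print(np.arctan2(1-2*(x*x+z*z),2*(x*y-w*z)))
c,i=snap('wrist','w8.png')
g=cv2.cvtColor(c,cv2.COLOR_BGR2HSV)
# fence & jaw & guides (white/grey bright) contours
m=cv2.inRange(g,(0,0,150),(180,60,255)); cs,_=cv2.findContours(m,0,2)
for k in cs:
    if cv2.contourArea(k)>40: print(cv2.contourArea(k),np.round(cv2.minAreaRect(k)[0]),np.round(cv2.minAreaRect(k)[1:][0]),cv2.minAreaRect(k)[2])
e=s['eef_pos']; print([np.round(proj(i,[538,205,z])) for z in (30,60)],np.round(proj(i,[e[0],e[1],e[2]+37])))
E
```

```text
[535.25478339 207.56476653  79.51912667] [-0.28045958  0.33483821  0.34825844] 0.5026165662775531 11.575 [ 1.65941545e-01  5.29058729e-01  1.49249848e+00 -1.61081436e-06
  1.12051370e+00  2.07856120e+00] [ 0.12020867 -0.69664493  0.12032141  0.69696376]
-1.9126189029030478
723.0 [248. 262.] [38. 35.] 90.0
105.0 [233. 182.] [19.  6.] 90.0
1338.5 [259. 151.] [84. 16.] -0.0
55.0 [308. 132.] [8. 9.] 45.0
55.5 [210. 132.] [8. 9.] 90.0
[array([258., 197.]), array([258., 209.])] [256. 248.]
```

```bash
python3 - <<'E'
from h import *
i=viewer.camera_info('wrist')
p=onz(i,259,151,34)[:2]; q=onz(i,233,182,25)[:2]; y=-.345
print('fence',p,'guide',q,'fence-55..',p-38*np.array([np.cos(y),np.sin(y)]))
for n in [(308,132),(210,132)]: print('screw',onz(i,*n,18)[:2])
c=cv2.imread('pics/w8.png');print(c[140:240:3,258])
E
```

```text
fence [576.66245492 190.60273725] guide [557.51866603 221.51846072] fence-55.. [540.90158773 203.45421099]
screw [575.8935512  145.97783972]
screw [604.16928375 225.48986943]
[[129 182 224]
 [187 202 212]
 [216 227 230]
 [212 225 230]
 [209 223 229]
 [209 222 230]
 [209 222 229]
 [104 157 200]
 [125 189 228]
 [125 189 228]
 [124 189 228]
 [ 48  72  92]
 [ 49  75  96]
 [ 67 103 131]
 [ 95 143 183]
 [108 164 209]
 [117 178 223]
 [108 164 209]
 [ 97 148 189]
 [ 57  86 110]
 [ 52  79 101]
 [ 53  80 102]
 [ 53  80 102]
 [ 52  79 100]
 [ 50  77  98]
 [ 47  72  92]
 [ 52  81 103]
 [ 55  83 106]
 [ 52  81 103]
 [ 51  78  99]
 [ 48  72  93]
 [ 63  88 109]
 [ 63  88 109]
 [ 73  83  92]]
```

carry_out(targets=[{"x": 0.0022,"y": -0.0022,"z": -0.03,"ax": 0,"ay": 0,"az": 0,"hand": 0},{"x": 0.0022,"y": -0.0022,"z": -0.05,"ax": 0,"ay": 0,"az": 0,"hand": 0},{"x": 0.0022,"y": -0.0022,"z": -0.05,"ax": 0,"ay": 0,"az": 0,"hand": 0}])

```text
time_s: 12.0
eef_pos: [537.0, 204.9, 28.6]
ee_rot: [0.12, -0.696, 0.121, 0.698]
force: [0.3, -0.4, 0.2]
grip_width: 0.502
```

carry_out(targets=[{"x": 0,"y": 0,"z": -0.015,"ax": 0,"ay": 0,"az": 0,"hand": 0},{"x": 0,"y": 0,"z": -0.029,"ax": 0,"ay": 0,"az": 0,"hand": 0},{"x": 0,"y": 0,"z": -0.029,"ax": 0,"ay": 0,"az": 0,"hand": -0.3},{"x": 0,"y": 0,"z": -0.029,"ax": 0,"ay": 0,"az": 0,"hand": -1},{"x": 0,"y": 0,"z": -0.029,"ax": 0,"ay": 0,"az": 0,"hand": -1}], grip_force=40)

```text
time_s: 12.62
eef_pos: [538.3, 205.1, 1.1]
ee_rot: [-0.121, 0.697, -0.121, -0.696]
force: [0.1, -0.1, -0.3]
grip_width: 0.222
```

carry_out(targets=[{"x": 0,"y": 0,"z": 0,"ax": 0,"ay": 0,"az": 0,"hand": -1},{"x": 0,"y": 0,"z": 0,"ax": 0,"ay": 0,"az": 0,"hand": -1}])

```text
time_s: 12.88
eef_pos: [538.0, 205.0, 0.8]
ee_rot: [-0.121, 0.697, -0.121, -0.697]
force: [0.4, 0.2, -0.6]
grip_width: 0.224
```

The crest is gripped (19 mm). Lift straight up.

carry_out(targets=[{"x": 0,"y": 0,"z": 0.02,"ax": 0,"ay": 0,"az": 0,"hand": -1},{"x": 0,"y": 0,"z": 0.06,"ax": 0,"ay": 0,"az": 0,"hand": -1},{"x": 0,"y": 0,"z": 0.1,"ax": 0,"ay": 0,"az": 0,"hand": -1},{"x": 0,"y": 0,"z": 0.15,"ax": 0,"ay": 0,"az": 0,"hand": -1},{"x": 0,"y": 0,"z": 0.18,"ax": 0,"ay": 0,"az": 0,"hand": -1}])

```text
time_s: 13.5
eef_pos: [538.5, 205.1, 183.4]
ee_rot: [-0.121, 0.698, -0.12, -0.696]
force: [-0.1, 0.3, -1.5]
grip_width: 0.226
```

carry_out(targets=[{"x": 0,"y": 0,"z": 0.01,"ax": 0,"ay": 0,"az": 0,"hand": -1},{"x": 0,"y": 0,"z": 0.01,"ax": 0,"ay": 0,"az": 0,"hand": -1}])

```text
time_s: 13.75
eef_pos: [537.8, 205.0, 190.1]
ee_rot: [0.121, -0.697, 0.121, 0.697]
force: [-0.3, 0.5, -2.5]
grip_width: 0.223
```

```bash
python3 - <<'E'
from h import *
s=ctrl.sense(); print(s['eef_pos'],s['force'],s['grip_width'],s['time_s'],s['joints'])
b,j=snap('side','d9.png'); a,k=snap('scene','s9.png'); c,i=snap('wrist','w9.png')
# gilded frame patch: from side+scene initial (robot out of the way now)
for n,im,q,g in(('side',b,j,(483,-200)),('scene',a,k,(483,-200))):
    u,v=map(int,proj(q,[*g,76])); print(n,u,v)
    hs=cv2.cvtColor(im,cv2.COLOR_BGR2HSV)
    for r in range(v-14,v+15,2): print(r,' '.join('%d/%d/%d'%tuple(x) for x in hs[r,u-24:u+25:3]))
E
```

```text
[537.84751816 204.98594396 190.12129182] [-0.31935442  0.47084188 -2.46067999] 0.22283976470659086 13.75 [1.60665298e-01 4.28314418e-01 1.34467734e+00 1.32751945e-05
 1.36910977e+00 2.07464733e+00]
side 267 251
237 14/142/113 13/140/111 14/137/153 14/139/169 14/139/165 14/137/158 14/143/164 14/139/162 14/138/151 14/140/153 13/139/145 14/135/147 14/139/141 14/143/155 14/141/157 14/137/132 14/139/128
239 14/137/160 14/140/159 14/137/153 13/138/163 14/138/168 14/138/161 14/137/164 14/137/167 14/139/154 14/139/156 14/140/148 14/136/144 14/136/144 13/138/152 14/138/159 14/142/144 15/140/113
241 13/137/158 13/135/168 13/135/157 14/135/162 14/135/176 14/139/163 13/139/160 14/139/165 13/136/159 13/136/161 13/138/153 14/134/150 14/137/147 14/139/149 13/135/163 14/140/148 14/138/89
243 12/131/181 13/133/159 13/136/156 14/137/169 12/132/189 12/133/182 13/133/174 12/132/155 13/133/149 12/133/193 13/135/183 13/133/184 12/133/184 13/135/185 13/132/179 13/134/168 13/134/185
245 16/149/147 17/154/149 17/154/136 17/155/153 13/137/166 13/137/166 13/134/177 14/138/168 13/137/145 13/133/178 13/132/185 1
[... 4106 characters left out ...]
164/165 18/162/175 17/138/200 17/136/204 18/160/172 17/163/125 14/146/150 14/136/228 14/141/208 14/140/207 14/142/216 13/152/124 13/163/86
163 17/147/125 18/162/183 18/163/186 18/163/188 17/163/155 18/163/182 18/161/165 17/160/175 17/162/126 14/148/162 14/143/191 14/138/220 14/141/210 14/142/199 13/155/133 13/163/86 13/162/85
165 17/140/118 18/162/187 18/161/188 18/161/189 18/164/176 18/164/171 18/164/162 16/160/126 14/147/167 14/143/200 14/139/220 13/144/183 13/144/166 13/154/109 12/165/85 12/164/84 12/164/84
167 16/142/86 18/162/189 17/162/187 18/161/184 18/163/172 17/165/141 17/161/109 14/145/186 13/143/191 14/139/218 14/139/220 13/146/180 13/155/99 12/163/86 12/161/84 12/163/83 12/162/93
```

```bash
cat > seat.py <<'E'
from h import *
def quad(q,im,H,S,V,c,n=40,lab=''):
    u,v=map(int,c); hs=cv2.cvtColor(im,cv2.COLOR_BGR2HSV).astype(int)
    m=((hs[...,0]>=H[0])&(hs[...,0]<=H[1])&(hs[...,1]<=S)&(hs[...,1]>100)&(hs[...,2]>=V)).astype(np.uint8)*255
    z=np.zeros_like(m); z[max(v-n,0):v+n,max(u-n,0):u+n]=m[max(v-n,0):v+n,max(u-n,0):u+n]
    z=cv2.morphologyEx(z,cv2.MORPH_OPEN,np.ones((3,3)))
    cs,_=cv2.findContours(z,0,2); k=min(cs,key=lambda k:-cv2.pointPolygonTest(k,(float(u),float(v)),True))
    W=np.array([onz(q,*p,76)[:2] for p in k[:,0].astype(float)],np.float32)
    r=cv2.minAreaRect(W); b=cv2.boxPoints(r); e=[b[1]-b[0],b[2]-b[1]]; L=max(e,key=np.linalg.norm)
    if L[0]<0:L=-L
    print(lab,'c',np.round(r[0],1),'size',np.round(r[1],1),'yaw',round(float(np.arctan2(L[1],L[0])),3))
E
python3 - <<'E'
from seat import *
for n,f,H,S,V in(('side','d9',(15,18),142,140),('scene','s9',(16,19),143,180)):
    q=viewer.camera_info(n); quad(q,cv2.imread(f'pics/{f}.png'),H,S,V,proj(q,[483,-200,76]),22,n)
# weights and rail yaw: gold rail extents
for n,f in(('side','d9'),('scene','s9')):
    q=viewer.camera_info(n); hs=cv2.cvtColor(cv2.imread(f'pics/{f}.png'),cv2.COLOR_BGR2HSV).astype(int)
    m=((hs[...,0]>=16)&(hs[...,0]<=20)&(hs[...,1]>145)&(hs[...,1]<172)&(hs[...,2]>100)).astype(np.uint8)*255
    u,v=map(int,proj(q,[483,-200,76])); z=np.zeros_like(m); z[v-45:v+45,u-70:u+70]=m[v-45:v+45,u-70:u+70]
    z=cv2.morphologyEx(z,cv2.MORPH_CLOSE,np.ones((7,7))); cs,_=cv2.findContours(z,0,2); k=max(cs,key=cv2.contourArea)
    r=cv2.minAreaRect(np.array([onz(q,*p,78)[:2] for p in k[:,0].astype(float)],np.float32)); print(n,'rail',r)
E
```

```text
side c [ 483.1 -199.5] size [47.1 76.3] yaw -0.186
scene c [ 484.9 -199.4] size [44.6 74.5] yaw -0.206
side rail ((481.71453857421875, -203.03182983398438), (68.193359375, 305.2467346191406), 79.439208984375)
scene rail ((485.60638427734375, -197.92681884765625), (71.68653869628906, 305.9559020996094), 78.26184844970703)
```

carry_out(targets=[{"x": -0.01,"y": -0.05,"z": 0.01,"ax": 0,"ay": 0,"az": 0,"hand": -1},{"x": -0.02,"y": -0.1,"z": 0.01,"ax": 0,"ay": 0,"az": 0,"hand": -1},{"x": -0.03,"y": -0.15,"z": 0.01,"ax": 0,"ay": 0,"az": 0,"hand": -1},{"x": -0.04,"y": -0.2,"z": 0.01,"ax": 0,"ay": 0,"az": 0,"hand": -1},{"x": -0.05,"y": -0.25,"z": 0.01,"ax": 0,"ay": 0,"az": 0,"hand": -1}])

```text
time_s: 14.52
eef_pos: [487.1, -46.4, 199.8]
ee_rot: [0.121, -0.696, 0.121, 0.697]
force: [0.8, 0.4, -0.1]
grip_width: 0.222
```

Both cameras agree on the patch: centre (484, −199.5), yaw −0.195. Next I go above it with a turn of +0.15.

carry_out(targets=[{"x": -0.001,"y": -0.05,"z": 0,"ax": 0,"ay": 0,"az": 0.05,"hand": -1},{"x": -0.002,"y": -0.1,"z": 0,"ax": 0,"ay": 0,"az": 0.1,"hand": -1},{"x": -0.003,"y": -0.14,"z": 0,"ax": 0,"ay": 0,"az": 0.15,"hand": -1},{"x": -0.004,"y": -0.1545,"z": -0.02,"ax": 0,"ay": 0,"az": 0.15,"hand": -1},{"x": -0.004,"y": -0.1545,"z": -0.04,"ax": 0,"ay": 0,"az": 0.15,"hand": -1}])

```text
time_s: 15.15
eef_pos: [483.4, -200.5, 159.0]
ee_rot: [0.069, -0.703, 0.069, 0.704]
force: [-0.1, -0.1, -0.8]
grip_width: 0.223
```

carry_out(targets=[{"x": 0,"y": 0,"z": -0.02,"ax": 0,"ay": 0,"az": 0,"hand": -1},{"x": 0,"y": 0,"z": -0.03,"ax": 0,"ay": 0,"az": 0,"hand": -1},{"x": 0,"y": 0,"z": -0.03,"ax": 0,"ay": 0,"az": 0,"hand": -1}])

```text
time_s: 15.52
eef_pos: [483.7, -199.3, 130.0]
ee_rot: [0.068, -0.703, 0.068, 0.704]
force: [0.5, 0.2, -0.4]
grip_width: 0.225
```

```bash
python3 - <<'E'
from h import *
s=ctrl.sense(); print(s['eef_pos'],s['force'],s['grip_width'],s['time_s'])
w,x,y,z=s['ee_rot'];ja=np.arctan2(1-2*(x*x+z*z),2*(x*y-w*z));print(ja,ja+np.pi/2)
c,i=snap('wrist','w10.png'); d,j=snap('side','d10.png'); a,k=snap('scene','s10.png')
e=s['eef_pos']; ya=ja+np.pi/2; ux=np.array([np.cos(ya),np.sin(ya)]); uy=np.array([-ux[1],ux[0]])
for n,q in(('w',i),('side',j),('scene',k)):
  print(n,[np.round(proj(q,[*(e[:2]+sx*32*ux+sy*18*uy),e[2]+h])) .tolist() for sx in(1,-1) for sy in(1,-1) for h in (17,29)])
  print(n,'patch',[np.round(proj(q,[*(np.array([484,-199.5])+sx*38*ux+sy*22*uy),76])).tolist() for sx in(1,-1) for sy in (1,-1)])
hs=cv2.cvtColor(c,cv2.COLOR_BGR2HSV)
for u in (245,257,268): print(u,[(r,*hs[r,u].tolist()) for r in range(120,240,3)])
E
```

```text
[ 483.72170498 -199.27667168  130.04694465] [ 0.45413355  0.17173144 -0.42569756] 0.22506689354848394 15.525
-1.7639659529228975 -0.19316962612800093
w [[227.0, 185.0], [225.0, 191.0], [286.0, 185.0], [288.0, 191.0], [230.0, 276.0], [228.0, 287.0], [283.0, 276.0], [284.0, 287.0]]
w patch [[231.0, 157.0], [282.0, 157.0], [233.0, 238.0], [280.0, 238.0]]
side [[279.0, 231.0], [279.0, 228.0], [279.0, 239.0], [280.0, 236.0], [258.0, 230.0], [258.0, 228.0], [258.0, 239.0], [258.0, 236.0]]
side patch [[279.0, 246.0], [280.0, 257.0], [255.0, 246.0], [255.0, 257.0]]
scene [[199.0, 148.0], [199.0, 146.0], [193.0, 142.0], [192.0, 139.0], [214.0, 139.0], [214.0, 137.0], [208.0, 133.0], [208.0, 130.0]]
scene patch [[200.0, 163.0], [193.0, 155.0], [218.0, 152.0], [210.0, 144.0]]
245 [(120, 18, 153, 205), (123, 18, 151, 204), (126, 18, 153, 204), (129, 18, 153, 204), (132, 17, 153, 204), (135, 18, 153, 123), (138, 18, 152, 154), (141, 18, 151, 172), (144, 17, 151, 210), (147, 18, 151, 179), (150, 18, 153, 157), (153, 18, 153, 118), (156, 18, 152, 201), (159, 17, 121, 224), (162, 17, 122, 224), (165
[... 1488 characters left out ...]
 17, 153, 152), (141, 18, 152, 171), (144, 18, 152, 203), (147, 18, 152, 180), (150, 18, 152, 158), (153, 18, 151, 123), (156, 18, 150, 185), (159, 17, 122, 192), (162, 17, 122, 222), (165, 17, 123, 104), (168, 17, 121, 105), (171, 16, 121, 105), (174, 17, 123, 104), (177, 17, 124, 105), (180, 17, 123, 104), (183, 16, 121, 105), (186, 16, 120, 91), (189, 16, 123, 95), (192, 17, 119, 101), (195, 16, 120, 102), (198, 17, 121, 101), (201, 17, 123, 102), (204, 16, 124, 103), (207, 16, 122, 92), (210, 17, 124, 99), (213, 17, 122, 96), (216, 16, 124, 99), (219, 17, 123, 95), (222, 16, 121, 93), (225, 16, 120, 102), (228, 17, 123, 108), (231, 16, 122, 111), (234, 16, 121, 112), (237, 16, 122, 111)]
```

The ornament's end edge is at row 185 as predicted, and the patch's far edge is at 158 against a predicted 157. I'll check laterally, then lower partway.

```bash
python3 - <<'E'
import cv2
c=cv2.cvtColor(cv2.imread('pics/w10.png'),cv2.COLOR_BGR2HSV)
for r in (163,188,200): print(r,[(u,*c[r,u,1:].tolist()) for u in list(range(220,240))+list(range(274,296))])
E
```

```text
163 [(220, 131, 154), (221, 131, 163), (222, 130, 173), (223, 131, 179), (224, 136, 141), (225, 151, 155), (226, 151, 165), (227, 152, 189), (228, 152, 195), (229, 152, 198), (230, 153, 197), (231, 152, 199), (232, 151, 202), (233, 130, 225), (234, 120, 230), (235, 119, 229), (236, 121, 226), (237, 121, 224), (238, 120, 221), (239, 122, 219), (274, 123, 108), (275, 124, 109), (276, 121, 112), (277, 122, 115), (278, 122, 117), (279, 119, 118), (280, 123, 114), (281, 124, 111), (282, 120, 108), (283, 121, 105), (284, 138, 98), (285, 147, 90), (286, 152, 89), (287, 156, 88), (288, 151, 91), (289, 152, 94), (290, 151, 91), (291, 152, 84), (292, 153, 80), (293, 130, 86), (294, 130, 88), (295, 133, 92)]
188 [(220, 130, 204), (221, 132, 203), (222, 131, 198), (223, 132, 195), (224, 132, 193), (225, 137, 121), (226, 154, 151), (227, 153, 172), (228, 132, 116), (229, 124, 109), (230, 123, 116), (231, 124, 125), (232, 122, 125), (233, 122, 125), (234, 123, 124), (235, 122, 125), (236, 125, 126), (237, 121, 126), (238, 122, 128), (239, 122, 127), (274, 121, 95), (275, 121, 95), (276, 123, 93), 
[... 309 characters left out ...]
(220, 114, 235), (221, 121, 234), (222, 127, 229), (223, 131, 220), (224, 131, 128), (225, 139, 88), (226, 132, 104), (227, 124, 181), (228, 125, 200), (229, 123, 209), (230, 123, 129), (231, 123, 104), (232, 121, 105), (233, 121, 105), (234, 124, 107), (235, 122, 107), (236, 124, 107), (237, 120, 106), (238, 120, 106), (239, 122, 107), (274, 122, 107), (275, 124, 107), (276, 121, 110), (277, 121, 110), (278, 122, 109), (279, 123, 108), (280, 123, 106), (281, 121, 103), (282, 124, 103), (283, 119, 103), (284, 124, 99), (285, 122, 98), (286, 122, 98), (287, 130, 88), (288, 149, 91), (289, 151, 86), (290, 154, 83), (291, 134, 84), (292, 129, 89), (293, 129, 89), (294, 129, 89), (295, 132, 91)]
```

carry_out(targets=[{"x": 0,"y": 0,"z": -0.015,"ax": 0,"ay": 0,"az": 0,"hand": -1},{"x": 0,"y": 0,"z": -0.03,"ax": 0,"ay": 0,"az": 0,"hand": -1},{"x": 0,"y": 0,"z": -0.04,"ax": 0,"ay": 0,"az": 0,"hand": -1},{"x": 0,"y": 0,"z": -0.04,"ax": 0,"ay": 0,"az": 0,"hand": -1}])

```text
time_s: 16.18
eef_pos: [483.6, -199.2, 89.7]
ee_rot: [0.069, -0.703, 0.068, 0.704]
force: [0.0, 0.3, -0.5]
grip_width: 0.221
```

carry_out(targets=[{"x": 0,"y": -0.001,"z": -0.008,"ax": 0,"ay": 0,"az": 0,"hand": -1},{"x": 0,"y": -0.001,"z": -0.014,"ax": 0,"ay": 0,"az": 0,"hand": -1},{"x": 0,"y": -0.001,"z": -0.019,"ax": 0,"ay": 0,"az": 0,"hand": -1},{"x": 0,"y": -0.001,"z": -0.019,"ax": 0,"ay": 0,"az": 0,"hand": -1},{"x": 0,"y": -0.001,"z": -0.019,"ax": 0,"ay": 0,"az": 0,"hand": -1}])

```text
time_s: 16.8
eef_pos: [484.1, -200.6, 71.9]
ee_rot: [-0.068, 0.704, -0.068, -0.704]
force: [-0.4, -0.0, -0.5]
grip_width: 0.227
```

```bash
python3 - <<'E'
from h import *
s=ctrl.sense(); print(s['eef_pos'],s['force'],s['grip_width'],s['time_s'],np.abs(s['dq']).max())
w,x,y,z=s['ee_rot'];print(np.arctan2(1-2*(x*x+z*z),2*(x*y-w*z))+np.pi/2)
c,i=snap('wrist','w11.png'); d,j=snap('side','d11.png')
hs=cv2.cvtColor(c,cv2.COLOR_BGR2HSV)
e=s['eef_pos']; ux=np.array([np.cos(-.195),np.sin(-.195)]); uy=np.array([-ux[1],ux[0]])
print('orn',[np.round(proj(i,[*(e[:2]+32*ux+sy*18*uy),e[2]+h]),1).tolist() for sy in(1,-1) for h in (17,29)])
print('patch',[np.round(proj(i,[*(np.array([484,-200])+38*ux+sy*22*uy),76]),1).tolist() for sy in(1,-1)])
for u in (235,245,257,268): print(u,[(r,*hs[r,u,1:].tolist()) for r in range(150,200,2)])
jh=cv2.cvtColor(d,cv2.COLOR_BGR2HSV)
print('side pred',[np.round(proj(j,[*(e[:2]+sx*32*ux-18*uy),e[2]+17])).tolist() for sx in(1,-1)],[np.round(proj(j,[*(np.array([484,-200])+sx*38*ux-22*uy),76])).tolist() for sx in(1,-1)])
for u in (258,263,268,273): print(u,[(r,*jh[r,u,1:].tolist()) for r in range(238,264)])
E
```

```text
[ 484.10832551 -200.56954624   71.87316244] [-0.39154971 -0.00274285 -0.51353037] 0.2267675682887232 16.8 0.001736156170968902
-0.19321016518767298
orn [[226.9, 185.3], [224.8, 190.7], [285.7, 185.4], [287.8, 190.8]]
patch [[221.8, 171.7], [289.3, 171.8]]
235 [(150, 155, 155), (152, 153, 163), (154, 152, 188), (156, 153, 198), (158, 154, 186), (160, 153, 165), (162, 155, 155), (164, 152, 144), (166, 155, 130), (168, 151, 113), (170, 153, 178), (172, 155, 178), (174, 124, 158), (176, 123, 219), (178, 122, 219), (180, 121, 208), (182, 123, 116), (184, 126, 115), (186, 123, 91), (188, 123, 116), (190, 124, 169), (192, 123, 195), (194, 123, 215), (196, 123, 216), (198, 123, 214)]
245 [(150, 153, 155), (152, 153, 162), (154, 152, 186), (156, 153, 197), (158, 153, 187), (160, 152, 166), (162, 154, 156), (164, 152, 146), (166, 156, 132), (168, 153, 115), (170, 153, 177), (172, 152, 178), (174, 124, 144), (176, 123, 201), (178, 124, 201), (180, 123, 199), (182, 125, 92), (184, 122, 92), (186, 123, 93), (188, 121, 110), (190, 126, 95), (192, 121, 99), (194, 125, 100), (196, 124, 101), (198, 1
[... 1907 characters left out ...]
246, 24, 21), (247, 16, 31), (248, 76, 70), (249, 120, 96), (250, 130, 98), (251, 123, 95), (252, 119, 86), (253, 126, 87), (254, 122, 90), (255, 122, 90), (256, 126, 91), (257, 138, 85), (258, 149, 77), (259, 161, 81), (260, 145, 86), (261, 150, 80), (262, 152, 74), (263, 133, 75)]
273 [(238, 49, 21), (239, 68, 15), (240, 26, 20), (241, 43, 18), (242, 94, 46), (243, 109, 84), (244, 119, 92), (245, 120, 96), (246, 120, 98), (247, 119, 101), (248, 113, 97), (249, 125, 94), (250, 122, 98), (251, 125, 90), (252, 123, 87), (253, 116, 92), (254, 117, 89), (255, 126, 89), (256, 125, 94), (257, 132, 91), (258, 158, 76), (259, 154, 81), (260, 149, 84), (261, 159, 80), (262, 146, 75), (263, 132, 81)]
```

Along the rail the ornament sits about 1 mm towards +x of the patch centre, with its underside about 13 mm up. I make one small trim, then hold.

carry_out(targets=[{"x": -0.001,"y": 0,"z": -0.002,"ax": 0,"ay": 0,"az": 0,"hand": -1},{"x": -0.001,"y": 0,"z": -0.002,"ax": 0,"ay": 0,"az": 0,"hand": -1},{"x": -0.001,"y": 0,"z": -0.002,"ax": 0,"ay": 0,"az": 0,"hand": -1},{"x": -0.001,"y": 0,"z": -0.002,"ax": 0,"ay": 0,"az": 0,"hand": -1}])

```text
time_s: 17.4
eef_pos: [483.0, -200.5, 69.7]
ee_rot: [-0.068, 0.704, -0.068, -0.704]
force: [0.0, 0.6, -0.7]
grip_width: 0.219
```

```bash
python3 - <<'E'
from h import *
s=ctrl.sense(); print(s['eef_pos'],s['force'],s['grip_width'],s['time_s'],np.abs(s['dq']).max())
c,i=snap('wrist','w12.png'); h=cv2.cvtColor(c,cv2.COLOR_BGR2HSV)
p=[u for u in range(205,305) if h[178,u,1]<127 and h[178,u,1]>115]; o=[u for u in range(205,305) if 115<h[188,u,1]<127]
f=lambda z:onz(i,(p[0]+p[-1])/2,178,76)
print('patch cols',p[0],p[-1],'orn cols',o[0],o[-1])
col=[r for r in range(160,190) if h[r,250,1]<140]; print('patch edge row',col[0])
print(finish_job())
E
```

```text
[ 483.02231947 -200.52756132   69.72951089] [ 0.01751467  0.55398946 -0.74865442] 0.21941478156180666 17.4 0.001224556046506796
patch cols 224 290 orn cols 224 289
patch edge row 173
the job is handed in; nothing more can be done
None
```

I turned the knob to its stop and lifted the ornament clear of the tall blocks. It is now held still above the patch, gripped at about 19 mm. I handed the job in at about 17.5 s; no verdict was reported.

**Last checks**
- **Knob:** about 1.4 rad by tool angle. A moment showed at the stop, and a picture showed the jaw fully back.
- **Position:** the patch centre measured about (484, −200). The tool reads (483.0, −200.5), and the ornament matches the rail's yaw within about 0.01 rad.
- **Height:** the underside is about 11 mm above the patch. The force reading is near zero, so nothing suggests contact. In the wrist view the ornament's end edge fits the predicted line to within a pixel and the patch edge to within about 2.

**What disagreed**
- **Fingertips:** they end about 37 mm short of the reported TCP, not at it. My first grip on the knob therefore closed on nothing. I found the offset by gently touching the top of the knob bar, which reached about 23 N, and all later heights use it.
- **Knob position:** while turning, it sat 2 to 3 mm off my first camera estimate in y.
- **Final width check:** the last edge columns, patch 224–290 and ornament 224–289, are weak evidence. The two woods look alike, so they may be partly the same surface. An earlier look, before I corrected it by 1 mm, showed about 1.4 mm offset across the rail.

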